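# Couple the test gauge to the bench air outlet

### The arm

A 6-joint arm with a two-finger parallel gripper is mounted at the origin on the work surface. World frame = base frame: x ahead of the robot, y to its left, z up, the work surface at z = 0. Lengths are in m, angles in rad, forces in N, time in s.
With the tool pointing down it reaches from about 0.35 to 0.775 m from the base axis. Payload 5.5 kg.
Tool frame: the origin (TCP) lies midway between the tips of the shut fingers; the grasp point (between the pads) lies grasp_offset behind it (grasp_offset is the distance from the TCP to the grasp point, in m); z points along the fingers, y is the line along which they close (so a half turn about z gives the same grasp; the last joint's range is limited). The gripper opens to 85 mm and grips with 20 to 120 N. Pads are 22 mm wide; open, the fingers measure 114 mm over their backs; the gripper's body (76 mm by 85 mm) begins 54 mm behind the grasp point. The pads swing forward as they close: fully open they stand 13 mm farther back than shut.
Start: joints at [-1.258, 0.313, 0.046, 1.304, 0, 1.431], TCP at [0.252, -0.517, 0.231] pointing down, gripper open.
Joint ranges: [-2.76, 2.76], [-0.86, 1.69], [-1.03, 1.26], [-2.2, 2.34], [-1.47, 1.5], [-3.14, 3.14]. Speed limits (rad/s): [2.57, 2.57, 3.14, 3.14, 3.14, 3.14].

### API

Orientations are given as a unit quaternion [w, x, y, z].
In Python, from workcell import * gives the robot as it stands.
- The arm moves only by the tool step_arm, never from a script. Its argument "deltas" is a list of rows, each a list of 7 numbers: the shift along the world's x, y, z in mm, then the turn, a rotation vector about the world's x, y, z in degrees, then the gripper's target within -1 to 1 (fully open at 1, half-way at 0, shut at -1). A call has 1 to 5 rows; each row shifts and turns the commanded pose from where the row before left it; what a row does not reach is not made up. A row lasts 1/10 s, in which the tool goes at most 50 mm and 8.59 degrees, less where a joint would pass 70% of its speed; a pose out of reach is approached as far as the arm can. A call is refused whole if a number of a shift passes 50 or a number of a turn 8.59, either way. A call with a gripper value outside its range is refused whole. The fingers move at their own pace and stop on an object; "newtons" is the grip in N (left out, the last holds). Time passes only in rows, so rows that do not move let the fingers close. It gives the time, the measured TCP pose, the force, the opening and the grip force at its end, in the units of the state.
- get_state(): the state, without advancing time (a new reading comes with each control period).
- read_camera(name): name is "scene" or "top"; returns a dict with "image" (400x640x3 uint8, red, green, blue), "z_map" (400x640 float32, m along the optical axis (not along the pixel's ray), 0 where there is no reading), "K" (3x3 intrinsics, pixels), "world_from_camera" (4x4, takes a point from camera to world coordinates). Camera axes: x right, y down, z forward; pixel columns grow to the right and rows downward; lengths in m; the calibration is good to about 2 mm. A picture is of the moment at which its call begins.
- hand_in(): hands the job in; it is judged then, once.
The state is a dict: "clock": time; "joint_pos": joint angles; "qvel": joint speeds; "tau": joint torques, N m; "tcp_pos": TCP position; "orientation": TCP orientation; "wrist_force": force on the tool from outside, world axes, zero at the start; "ft_torque": the same for the moment, N m; "finger_gap": finger opening in m; "grip_force": force on a finger pad.
Only numpy, scipy, OpenCV 4.12 (cv2) and the standard library are available. Lean on these libraries where they do the work, as an engineer would, in place of code of your own. Each camera call takes 0.05 s, during which the arm holds its last target. There are 200 camera calls.

### The job

Fit the pressure gauge to the bench air outlet so that it stays locked on. The empty coupler has tripped shut: draw its sleeve back, away from the mouth, until it stays back by itself, then take the gauge from the fittings board and press its plug into the mouth until it is fully home and the sleeve has sprung forward again. The coupler leans on its swivel, so feel for the mouth, never jam the gauge against it by force, and leave the other fittings and the tools where they are.

Things in the scene. Friction and masses are not known exactly. Their poses are not given: they have to be found in the camera images.
- outlet: Bench air outlet, screwed down: a round dark floor flange 90 mm across, on it a brass tee 46 mm high with one short plugged side branch, then a steel ball swivel carrying the coupler, mouth up, the only such thing on the bench. Origin: centre of the flange's underside, on the bench; z up, x along the side branch (it ends 48 mm out and stays below 50 mm height).
- swivel_ball (a point): Centre of the swivel's ball, on the flange's axis 56 mm above the bench. The coupler's mouth is 69 mm from it (125 mm above the bench when plumb). The coupler starts leaning 2 to 6 degrees, so the mouth is 3 to 8 mm off the flange's axis; no reading tells which way. The swivel is stiff (0.3 N m) and stays as put; the coupler can be pushed or squeezed upright. A plumb plug jams in a leaning bore.
- sleeve (a joint): Knurled steel sleeve round the coupler: m drawn back (down) from fully forward 0 to its stop 0.008; spring 5 to 8 N. 34 mm long, 36 mm across; its lowest 7 mm are a rim 44 mm across. Forward, its top is 2 mm below the mouth (123 mm high). Starts at 0: jaws shut, a plug stops 12 mm in. Drawn past 7 mm and let go, it stays at 5 mm, jaws open. A plug pushed home frees it: it springs to 0 and locks.
- coupler_foot (a point): A fixed point on the flange's axis, 83 mm above the bench, at the coupler's foot. Above it the coupler is a brass tube 28 mm across with a bore of 17.2 mm, flared to 19 mm in the mouth's top 2 mm, the sleeve round it.
- gauge_centre (a point): Centre of the gauge's case: a dark drum 54 mm across and 30 mm thick, a white dial on one flat face, standing on a brass neck (15 mm across), a 27 mm hex and a steel plug, plug down in one hole of the board; about 0.25 kg. Site x points out of the case's back (the dial faces -x), z up. Hold it by the two flat faces, from above. The hex's underside is 49 mm below the point.
- plug_tip (a point): Lower end of the gauge's plug, on its axis, 75.5 mm below gauge_centre. The plug is 16 mm across, 15.2 mm at the tip, with a groove 9 to 16 mm up; 26.5 mm up the hex stops hard on the coupler's mouth. In the open coupler it meets a spring plunger 11 mm below the mouth; 8 to 15 N press it on. It locks at 25 mm depth and stays there. Drawn out again half-way, it leaves the coupler tripped.
- board: The fittings board: a beech block 70 mm (x) by 215 mm (y) by 45 mm high with three holes of 19 mm, right through, at y = -75, 0 and +75 mm, in which the three fittings stand upright by their hexes. It does not move. Origin: centre of its underside.
- blow_nozzle: Another fitting in the board, same plug and hex, with a tapered aluminium nozzle, its top 129 mm above the bench. Origin at its plug's tip. Not to be moved.
- oiler: Another fitting in the board, same plug and hex, with a clear bowl 38 mm across and an aluminium head 42 mm across, top 125 mm above the bench. Origin at its plug's tip. Not to be moved.
- sanding_block: Cork sanding block, 105 by 62 by 38 mm, lying on the bench. Not to be moved.
- clamp: F-clamp lying on the bench, 390 by 90 mm, 27 mm high. Not to be moved.
- rasp: Rasp with a wooden handle lying on the bench, 320 mm long. Not to be moved.
- mallet: Wooden mallet lying on the bench, 60 mm high. Not to be moved.
- glue: Glue bottle, 60 mm across, 165 mm high. Not to be moved.
- tape: Tape measure, 70 by 34 by 62 mm. Not to be moved.
- chair_leg: Curved wooden chair leg lying on the bench, 500 mm long, 36 mm high. Not to be moved.
Not all that is in view belongs to the job. What is shaped like the part that bears gauge_centre but orange or turquoise is not meant.

How it is judged:
By the outcome, as a careful person would: the job done as asked, in the order asked, and still so for the second after the job is handed in, with the robot touching nothing.
It also fails if it takes over 64 s, if anything falls off the work surface, if the arm or the gripper's body presses on something with over 40 N, if the wrist force passes 120 N, or if a joint passes its speed limit or range.

## Working session

There is one attempt and no reset: what is moved stays moved. The work goes in short steps, Python scripts to look and compute and a tool call to move; the robot and the scene stay as the last step left them, time stands still between calls to the robot, and variables do not carry over. Pictures are saved under pics/ and viewed, at most 10 in all, crops included, and the job is handed in when it is done.

Besides the shell and the picture viewer there is one more tool, called in YAML: its name, and indented under it one key for each argument. step_arm: Moves the arm, as the interface text tells. Its arguments: {"type":"object","properties":{"deltas":{"type":"array","items":{"type":"array","items":{"type":"number"}}},"newtons":{"type":"number"}},"required":["deltas"]}

```bash
mkdir -p pics
cat > h.py <<'E'
from workcell import *
import numpy as np, cv2
def shot(n):
    c=read_camera(n); return c
def pts(c):
    z=c["z_map"];K=c["K"];T=c["world_from_camera"]
    v,u=np.mgrid[0:z.shape[0],0:z.shape[1]]
    P=np.stack([(u-K[0,2])/K[0,0]*z,(v-K[1,2])/K[1,1]*z,z],-1)
    W=P@T[:3,:3].T+T[:3,3]; W[z==0]=np.nan
    return W
def save(c,f,crop=None,s=1):
    im=c["image"][:,:,::-1]
    if crop: a,b,d,e=crop; im=im[b:e,a:d]
    cv2.imwrite("pics/"+f,cv2.resize(im,None,fx=s,fy=s,interpolation=cv2.INTER_CUBIC))
E
python3 - <<'E'
from h import *
s=get_state(); print(s)
for n in("scene","top"):
    c=shot(n); save(c,n+"0.png"); np.savez(n+"0.npz",**c); print(n,c["K"],c["world_from_camera"].round(3))
E
```

```text
{'clock': 0.0, 'joint_pos': array([-1.25761661e+00,  3.14003311e-01,  4.49650585e-02,  1.30359607e+00,
       -1.13838820e-05,  1.43120762e+00]), 'qvel': array([-0.0001496 ,  0.00059073, -0.00030124,  0.00086627,  0.00047378,
        0.00061304]), 'tau': array([-7.22126115e-04, -4.80622315e+01,  2.98535174e+01,  1.93055591e-02,
       -5.08275832e-05,  1.28543149e-06]), 'tcp_pos': array([ 0.25137094, -0.51656925,  0.23040152]), 'orientation': array([-9.15044225e-04,  9.74483934e-01,  2.24455378e-01, -8.53352117e-05]), 'wrist_force': array([-0.37667757, -0.64271122, -0.16877807]), 'ft_torque': array([-0.03050696,  0.02494557, -0.01667988]), 'grip_force': 0.0, 'finger_gap': 0.08515617888436469}
scene [[405.41203025   0.         319.82173331]
 [  0.         405.41203025 200.46945414]
 [  0.           0.           1.        ]] [[ 0.471  0.494 -0.731  1.452]
 [ 0.882 -0.249  0.4   -0.583]
 [ 0.016 -0.833 -0.553  0.787]
 [ 0.     0.     0.     1.   ]]
top [[442.16241168   0.         326.31752474]
 [  0.         442.16241168 194.89692861]
 [  0.           0.           1.        ]] [[-0.002 -0.994  0.111  0.356]
 [-1.     0.002  0.006 -0.081]
 [-0.006 -0.111 -0.994  1.7  ]
 [ 0.     0.     0.     1.   ]]
```

View pics/scene0.png

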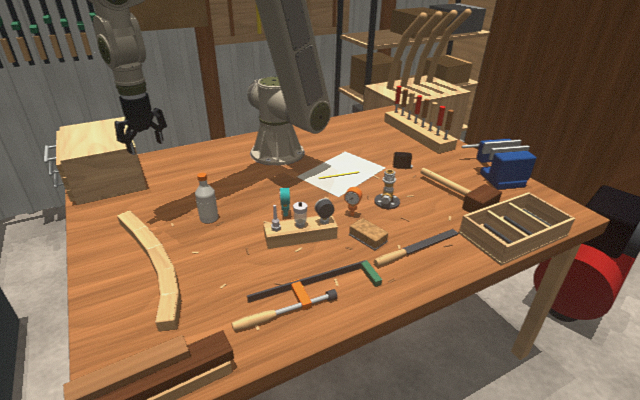

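View pics/top0.png

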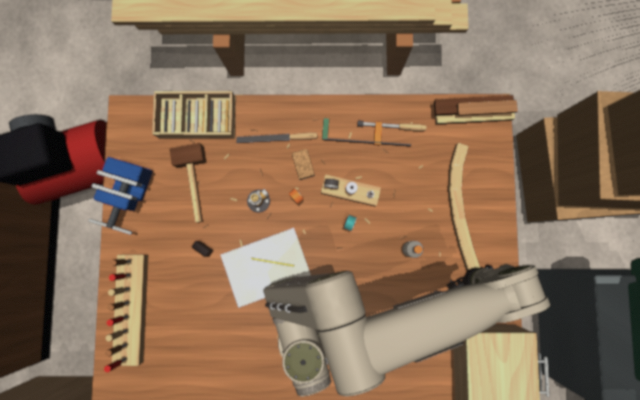

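Scene picture: the board is near (300,232), carrying the nozzle (276,215), the oiler (301,213) and a dark round gauge (325,208). The outlet is at (388,190). Gauge-shaped candidates are dark (325,208), orange (354,200) and turquoise (285,200); the dark one, standing in the board, fits. I'll confirm that in a crop and measure.

Run:
```python
from h import *
for n in("scene","top"):
    c=dict(np.load(n+"0.npz"));W=pts(c);np.save(n+"W.npy",W)
    print(n)
    if n=="scene": save(c,"crop_s.png",(250,160,420,260),4.5); box=(250,160,430,260)
    else: box=(230,160,400,240)
    a,b,d,e=box; P=W[b:e,a:d].reshape(-1,3); P=P[~np.isnan(P[:,0])]
    Q=P[P[:,2]>0.025]
    # cluster on ground grid
    g=np.floor((Q[:,:2]-Q[:,:2].min(0))/0.006).astype(int)
    m=np.zeros(g.max(0)+1,np.uint8); m[g[:,0],g[:,1]]=1
    k,l=cv2.connectedComponents(m); L=l[g[:,0],g[:,1]]
    for i in range(1,k):
        q=Q[L==i]
        if len(q)>25: print(len(q),q.min(0).round(3),q.max(0).round(3))
c=dict(np.load("top0.npz")); im=c["image"][165:235,235:400,::-1]
im=cv2.resize(im,None,fx=4.5,fy=4.5,interpolation=cv2.INTER_CUBIC)
s=cv2.imread("pics/crop_s.png")[60:330,:765]
cv2.imwrite("pics/both.png",np.vstack([s,im[:,:s.shape[1]] if im.shape[1]>=s.shape[1] else np.pad(im,((0,0),(0,s.shape[1]-im.shape[1]),(0,0)))]))
```

```text
scene
55 [0.333 0.356 0.025] [0.376 0.416 0.041]
211 [ 0.424 -0.182  0.025] [ 0.468 -0.143  0.104]
56 [0.443 0.4   0.025] [0.488 0.425 0.043]
1871 [ 0.5   -0.275  0.025] [ 0.62  -0.053  0.128]
349 [0.503 0.148 0.025] [0.568 0.207 0.125]
306 [0.514 0.011 0.027] [0.565 0.067 0.104]
517 [ 0.606 -0.026  0.025] [0.722 0.059 0.041]
top
127 [ 0.407 -0.18   0.061] [ 0.465 -0.136  0.109]
1082 [ 0.503 -0.275  0.025] [ 0.621 -0.052  0.132]
124 [0.507 0.014 0.075] [0.561 0.065 0.111]
183 [0.505 0.148 0.026] [0.564 0.211 0.131]
286 [ 0.607 -0.025  0.026] [0.677 0.052 0.048]
```

View pics/both.png

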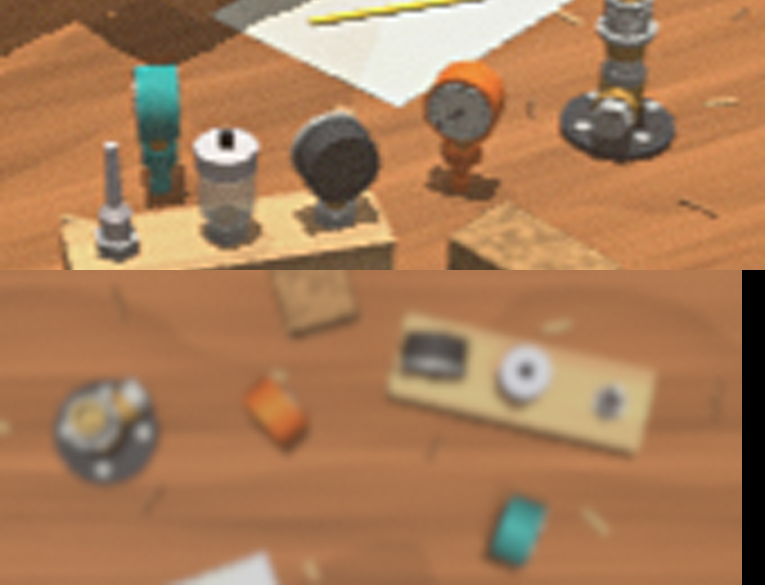

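The crop confirms it: the dark drum in the board's left hole in the top view is the gauge meant, with its back towards the scene camera. The orange and turquoise ones stand loose on the bench. Next I'll measure the gauge, flange axis, side branch and mouth.

Run:
```python
from h import *
S=np.load("sceneW.npy").reshape(-1,3);T=np.load("topW.npy").reshape(-1,3)
def sel(P,x0,x1,y0,y1,z0,z1):
    return P[(P[:,0]>x0)&(P[:,0]<x1)&(P[:,1]>y0)&(P[:,1]<y1)&(P[:,2]>z0)&(P[:,2]<z1)]
for n,P in(("S",S),("T",T)):
    g=sel(P,.55,.66,-.12,-.04,.075,.14)
    r=cv2.minAreaRect((g[:,:2]*1000).astype(np.float32)); print(n,"gauge",len(g),g.min(0).round(4),g.max(0).round(4),r)
    b=sel(P,.48,.66,-.29,-.04,.040,.050)
    print(" board",cv2.minAreaRect((b[:,:2]*1000).astype(np.float32)))
    f=sel(P,.47,.6,.11,.24,.006,.02)
    print(" flange",len(f),f.min(0).round(4),f.max(0).round(4),cv2.minEnclosingCircle((f[:,:2]*1000).astype(np.float32)))
    for z0,z1 in((.082,.098),(.1,.113),(.113,.120),(.120,.135)):
        m=sel(P,.47,.6,.11,.24,z0,z1)
        if len(m)>3: print("  z",z0,len(m),m.min(0).round(4),m.max(0).round(4),m.mean(0).round(4))
    br=sel(P,.47,.6,.11,.24,.025,.05); print(" branch",br.min(0).round(4),br.max(0).round(4),br.mean(0).round(4))
g=sel(S,.55,.66,-.12,-.04,.075,.14)
# back face plane fit
from numpy.linalg import svd
g2=g
for _ in range(4):
    c=np.median(g2,0); n=svd(g2-g2.mean(0))[2][2]; d=(g2-g2.mean(0))@n; g2=g2[np.abs(d)<.003]
print("face",n,g2.mean(0),g2.min(0),g2.max(0),len(g2),len(g))
```

```text
S gauge 285 [ 0.5609 -0.1175  0.0751] [ 0.5988 -0.0654  0.1214] ((579.8662719726562, -91.8363037109375), (52.01961135864258, 36.10166549682617), 86.81489562988281)
 board ((561.1710815429688, -163.114990234375), (214.89288330078125, 76.64215850830078), 76.20347595214844)
 flange 155 [0.4829 0.1456 0.0061] [0.5706 0.2342 0.0182] ((528.1124877929688, 188.8245086669922), 45.37126159667969)
  z 0.082 51 [0.5034 0.1655 0.085 ] [0.5488 0.2075 0.0974] [0.5343 0.181  0.0922]
  z 0.1 32 [0.519  0.1688 0.1   ] [0.5431 0.2011 0.1128] [0.535  0.1805 0.1063]
  z 0.113 32 [0.5063 0.1697 0.1131] [0.5412 0.1972 0.1199] [0.5271 0.1811 0.1164]
  z 0.12 39 [0.5071 0.1689 0.1201] [0.5422 0.2059 0.1249] [0.5269 0.1872 0.1221]
 branch [0.5092 0.1476 0.0254] [0.5676 0.2053 0.0499] [0.548  0.1685 0.0396]
T gauge 139 [ 0.5612 -0.1148  0.0788] [ 0.5955 -0.0635  0.1281] ((579.4735107421875, -90.1788558959961), (52.11899948120117, 33.16691970825195), 84.44593048095703)
 board ((562.0193481445312, -163.49977111816406), (215.37664794921875, 70.57823944091797), 76.4827880859375)
 flange 223 [0.4714 0.1101 0.006 ] [0.5993 0.2383 0.02  ] ((534.746337890625, 171.72097778320312), 82.80097961425781)
  z 0.082 29 [0.5059 0.1672 0.0837] [0.547  0.2112 0.0978] [0.5208 0.1825 0.092 ]
  z 0.1 21 [0.5077 0.1713 0.1023] [0.5334 0.2053 0.1124] [0.5216 0.186  0.1081]
  z 0.113 20 [0.511  0.1708 0.1132] [0.5402 0.2025 0.12  ] [0.5252 0.1837 0.1169]
  z 0.12 44 [0.5067 0.1694 0.12  ] [0.5394 0.202  0.1308] [0.5244 0.187  0.1237]
 branch [0.507  0.1485 0.0261] [0.5643 0.1936 0.0499] [0.5413 0.1673 0.0425]
face [ 0.88204492 -0.28444702  0.37561503] [ 0.59006187 -0.09267468  0.09733268] [ 0.57614342 -0.11732485  0.077181  ] [ 0.59875153 -0.06773025  0.12047213] 83 285
```

Run:
```python
from h import *
import workcell; print([n for n in dir(workcell) if not n.startswith('_')], getattr(workcell,'grasp_offset',None))
for n in("top","scene"):
    c=dict(np.load(n+"0.npz"));W=np.load(n+"W.npy")
    hsv=cv2.cvtColor(c["image"],cv2.COLOR_RGB2HSV)
    near=(np.hypot(W[...,0]-.527,W[...,1]-.189)<.055)
    m=near&(W[...,2]>-.01)&(W[...,2]<.022)&(hsv[...,1]<90)
    p=W[m]; print(n,len(p),np.percentile(p[:,2],[5,50,95]).round(4),p.min(0).round(4),p.max(0).round(4))
    h,_=cv2.findContours(m.astype(np.uint8),cv2.RETR_EXTERNAL,cv2.CHAIN_APPROX_NONE)
    print(cv2.minEnclosingCircle((p[:,:2]*1000).astype(np.float32)))
    t=near&(W[...,2]>.112); q=W[t]; print(" top",cv2.minEnclosingCircle((q[:,:2]*1000).astype(np.float32)))
```

```text
['MotionError', 'get_state', 'grasp_offset', 'hand_in', 'read_camera'] 0.0187
top 232 [0.0003 0.009  0.0167] [ 0.4795  0.1477 -0.0071] [0.569  0.2345 0.0207]
((526.1427612304688, 188.58905029296875), 47.14004898071289)
 top ((524.0572509765625, 185.81434631347656), 17.62435531616211)
scene 202 [0.0035 0.0078 0.0132] [ 0.4829  0.1456 -0.0015] [0.5706 0.2421 0.0211]
((529.1480102539062, 193.8175811767578), 48.30143356323242)
 top ((523.4743041992188, 186.76344299316406), 19.461021423339844)
```

step_arm:
  deltas:
    - [17, 44, 0, 0, 0, 4, 1]
    - [17, 44, 0, 0, 0, 4, 1]
    - [17, 44, 0, 0, 0, 4, 1]
    - [17, 44, 0, 0, 0, 4, 1]
    - [17, 44, 0, 0, 0, 4, 1]
  newtons: 40

```text
clock: 0.6
tcp_pos: [0.3366, -0.2952, 0.231]
orientation: [-0.0, 0.92, 0.391, 0.0]
wrist_force: [0.5, -0.2, -0.7]
finger_gap: 0.0854
grip_force: 0.0
```

step_arm:
  deltas:
    - [17, 44, 0, 0, 0, 4, 1]
    - [17, 44, 0, 0, 0, 4, 1]
    - [17, 44, 0, 0, 0, 4, 1]
    - [17, 44, 0, 0, 0, 4, 1]
    - [17, 44, 0, 0, 0, 4, 1]

```text
clock: 1.1
tcp_pos: [0.4216, -0.0751, 0.2312]
orientation: [0.0, 0.838, 0.545, -0.0]
wrist_force: [1.2, -0.6, -0.2]
finger_gap: 0.0853
grip_force: 0.0
```

step_arm:
  deltas:
    - [17, 44, 0, 0, 0, 4, 1]
    - [17, 44, 0, 0, 0, 4, 1]
    - [17, 44, 0, 0, 0, 4, 1]
    - [17, 44, 0, 0, 0, 4, 1]
    - [17, 44, 0, 0, 0, 4, 1]

```text
clock: 1.6
tcp_pos: [0.5067, 0.145, 0.231]
orientation: [-0.0, 0.731, 0.683, -0.0]
wrist_force: [1.0, -0.9, -0.1]
finger_gap: 0.0854
grip_force: 0.0
```

step_arm:
  deltas:
    - [20, 45, 0, 0, 0, 4, 1]
    - [0, 0, 0, 0, 0, 0, 1]

```text
clock: 1.8
tcp_pos: [0.5278, 0.1927, 0.2299]
orientation: [-0.001, 0.705, 0.709, 0.0]
wrist_force: [0.2, -1.5, -1.1]
finger_gap: 0.0853
grip_force: 0.0
```

step_arm:
  deltas:
    - [-2, -3.5, -40, 0, 0, 0, 1]
    - [0, 0, -40, 0, 0, 0, 1]
    - [0, 0, -40, 0, 0, 0, 1]
    - [0, 0, -12, 0, 0, 0, 1]
    - [0, 0, 0, 0, 0, 0, 0.5]

```text
clock: 2.3
tcp_pos: [0.5226, 0.1836, 0.0975]
orientation: [-0.001, 0.708, 0.707, -0.002]
wrist_force: [-0.1, 0.2, 0.5]
finger_gap: 0.073
grip_force: 0.0
```

step_arm:
  deltas:
    - [0, 0, 0, 0, 0, 0, 0.3]
    - [0, 0, 0, 0, 0, 0, 0.1]
    - [0, 0, 0, 0, 0, 0, -0.1]
    - [0, 0, 0, 0, 0, 0, -0.3]
    - [0, 0, 0, 0, 0, 0, -0.5]

```text
clock: 2.8
tcp_pos: [0.5239, 0.1846, 0.1006]
orientation: [-0.0, 0.707, 0.707, 0.0]
wrist_force: [-4.7, 0.0, 4.5]
finger_gap: 0.0353
grip_force: 39.4
```

step_arm:
  deltas:
    - [0, 0, 0, 0, 0, 0, -0.5]
    - [0, 0, 0, 0, 0, 0, -0.5]
    - [0, 0, 0, 0, 0, 0, -0.5]

```text
clock: 3.1
tcp_pos: [0.5239, 0.1846, 0.1005]
orientation: [-0.0, 0.707, 0.707, 0.0]
wrist_force: [-4.7, 0.3, 5.6]
finger_gap: 0.0359
grip_force: 39.4
```

Run:
```python
from h import *
print(get_state())
c=shot("scene");save(c,"g1.png",(350,130,430,220),6)
```

```text
{'clock': 3.1, 'joint_pos': array([ 1.94043141e-01,  3.49177211e-01, -2.34371966e-01,  9.87494399e-01,
        4.85717362e-04,  1.76538977e+00]), 'qvel': array([-0.00058764,  0.00030623,  0.00040599, -0.00020641, -0.00245781,
        0.00030508]), 'tau': array([-9.43672433e-01, -4.52068520e+01,  2.83336455e+01, -2.21466891e+00,
       -3.22192730e-01,  3.11833445e-02]), 'tcp_pos': array([0.52388074, 0.18462955, 0.10047972]), 'orientation': array([-2.70545968e-04,  7.07301309e-01,  7.06912148e-01,  3.26845038e-05]), 'wrist_force': array([-4.68423805,  0.25041852,  5.63725904]), 'ft_torque': array([-0.03367233,  1.1235119 ,  0.00590456]), 'grip_force': 39.35833353549242, 'finger_gap': 0.03589479732095228}
```

View pics/g1.png

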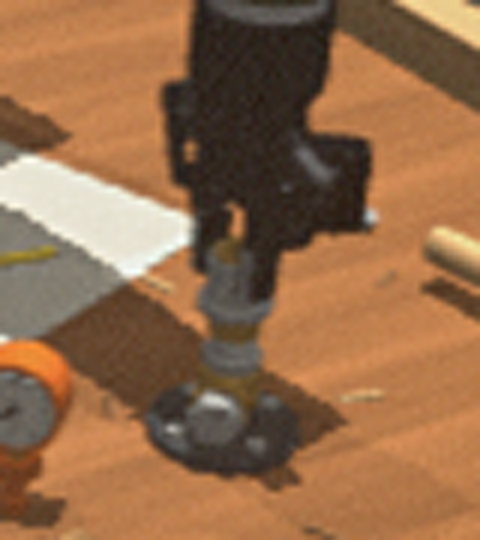

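The picture shows the fingers on both sides of the sleeve, just below the mouth at (232,245). While holding the sleeve I'll shift it towards the flange axis.

step_arm:
  deltas:
    - [1, 2, 0, 0, 0, 0, -0.5]
    - [1, 2.5, 0, 0, 0, 0, -0.5]
    - [0, 0, 0, 0, 0, 0, -0.5]
    - [0, 0, 0, 0, 0, 0, -0.5]

```text
clock: 3.55
tcp_pos: [0.5244, 0.1865, 0.0997]
orientation: [0.001, 0.708, 0.706, -0.003]
wrist_force: [-6.4, -9.3, 5.9]
finger_gap: 0.0354
grip_force: 39.7
```

Run:
```python
from h import *
s=get_state();print(s["ft_torque"])
```

```text
[-1.81225248  1.68411484  0.05565391]
```

step_arm:
  deltas:
    - [0, 0, 0, 0, 0, 0, 0.3]
    - [0, 0, 0, 0, 0, 0, 1]
    - [0, 0, 0, 0, 0, 0, 1]
    - [0, 0, 40, 0, 0, 0, 1]
    - [0, 0, 40, 0, 0, 0, 1]

```text
clock: 4.05
tcp_pos: [0.5258, 0.1889, 0.1792]
orientation: [-0.001, 0.707, 0.707, -0.001]
wrist_force: [0.8, 0.4, 1.3]
finger_gap: 0.0849
grip_force: 0.0
```

step_arm:
  deltas:
    - [-50, -50, 30, 0, 0, 8.4, 1]
    - [-40, -50, 0, 0, 0, 8.4, 1]
    - [-20, -50, 0, 0, 0, 8.4, 1]
    - [0, -20, 0, 0, 0, 8.4, 1]
    - [0, 0, 0, 0, 0, 8.4, 1]

```text
clock: 4.55
tcp_pos: [0.4466, 0.0537, 0.1997]
orientation: [0.001, 0.413, 0.911, 0.0]
wrist_force: [-0.2, -0.0, 0.4]
finger_gap: 0.0856
grip_force: 0.0
```

```bash
cat > lean.py <<'E'
from h import *
for n in("top","scene"):
    c=shot(n);W=pts(c);save(c,"l_%s_%d.png"%(n,get_state()["clock"]*10))
    near=(np.hypot(W[...,0]-.526,W[...,1]-.189)<.035)
    for z0,z1 in((.083,.098),(.1,.112),(.113,.135),(.1215,.135)):
        p=W[near&(W[...,2]>z0)&(W[...,2]<z1)]
        if len(p)>4:
            (cx,cy),r=cv2.minEnclosingCircle((p[:,:2]*1000).astype(np.float32))
            print(n,z0,len(p),round(cx,1),round(cy,1),round(r,1),p.min(0).round(4),p.max(0).round(4))
E
python3 lean.py
```

```text
top 0.113 13 528.3 199.7 11.3 [0.5171 0.1974 0.1152] [0.5395 0.2056 0.1328]
top 0.1215 7 526.3 201.3 9.3 [0.5171 0.1974 0.1218] [0.5356 0.2056 0.1328]
scene 0.083 50 527.8 187.2 23.5 [0.5059 0.1664 0.085 ] [0.5463 0.2106 0.0977]
scene 0.1 35 529.5 184.2 17.4 [0.5156 0.1692 0.1002] [0.5445 0.1988 0.1106]
scene 0.113 64 525.5 187.4 18.6 [0.5083 0.1716 0.1135] [0.5438 0.204  0.1246]
scene 0.1215 13 527.2 191.7 16.4 [0.5124 0.1775 0.1215] [0.5425 0.204  0.1246]
```

step_arm:
  deltas:
    - [0, 0, 0, 0, 0, 8.2, 1]
    - [0, 0, 0, 0, 0, 8.2, 1]
    - [0, 0, 0, 0, 0, 8.2, 1]
    - [0, 0, 0, 0, 0, 8.2, 1]
    - [0, 0, 0, 0, 0, 8.2, 1]

```text
clock: 5.15
tcp_pos: [0.4469, 0.0564, 0.199]
orientation: [0.0, 0.068, 0.998, 0.0]
wrist_force: [0.2, -0.1, -0.1]
finger_gap: 0.0857
grip_force: 0.0
```

step_arm:
  deltas:
    - [0, 0, 0, 0, 0, 8, 1]
    - [0, 0, 0, 0, 0, 0, 1]

```text
clock: 5.35
tcp_pos: [0.4468, 0.0563, 0.199]
orientation: [0.0, 0.001, 1.0, 0.0]
wrist_force: [0.1, -0.3, -0.2]
finger_gap: 0.0855
grip_force: 0.0
```

Next: go to (0.526, 0.189), a shift of (+79, +133), then lower to TCP z≈0.100.

step_arm:
  deltas:
    - [27, 45, 0, 0, 0, 0, 1]
    - [27, 45, 0, 0, 0, 0, 1]
    - [25, 43, 0, 0, 0, 0, 1]
    - [0, 0, 0, 0, 0, 0, 1]
    - [0, 0, 0, 0, 0, 0, 1]

```text
clock: 5.85
tcp_pos: [0.5229, 0.1859, 0.1981]
orientation: [-0.001, 0.001, 1.0, -0.0]
wrist_force: [0.2, 0.4, 0.1]
finger_gap: 0.0854
grip_force: 0.0
```

step_arm:
  deltas:
    - [0, 0, -40, 0, 0, 0, 1]
    - [0, 0, -40, 0, 0, 0, 1]
    - [0, 0, -20, 0, 0, 0, 1]
    - [0, 0, 0, 0, 0, 0, 1]
    - [0, 0, 0, 0, 0, 0, 1]

```text
clock: 6.35
tcp_pos: [0.5227, 0.1838, 0.0996]
orientation: [-0.0, 0.001, 1.0, -0.0]
wrist_force: [-0.0, -0.3, 0.6]
finger_gap: 0.0852
grip_force: 0.0
```

step_arm:
  deltas:
    - [3.3, 5.2, 0, 0, 0, 0, 1]
    - [0, 0, 0, 0, 0, 0, 0.5]
    - [0, 0, 0, 0, 0, 0, 0.2]
    - [0, 0, 0, 0, 0, 0, 0]
    - [0, 0, 0, 0, 0, 0, -0.1]
  newtons: 40

```text
clock: 6.85
tcp_pos: [0.5265, 0.1901, 0.0994]
orientation: [0.0, -0.0, 1.0, 0.001]
wrist_force: [0.2, 1.7, 0.1]
finger_gap: 0.0383
grip_force: 0.7
```

step_arm:
  deltas:
    - [0, 0, 0, 0, 0, 0, -0.3]
    - [0, 0, 0, 0, 0, 0, -0.5]
    - [0, 0, 0, 0, 0, 0, -0.5]
    - [0, 0, 0, 0, 0, 0, -0.5]
  newtons: 60

```text
clock: 7.25
tcp_pos: [0.5265, 0.1904, 0.0994]
orientation: [0.0, -0.0, 1.0, 0.001]
wrist_force: [-0.8, 4.2, 5.1]
finger_gap: 0.0349
grip_force: 59.5
```

step_arm:
  deltas:
    - [0, -1, -3, 0, 0, 0, -0.5]
    - [0, 0, -3, 0, 0, 0, -0.5]
    - [0, 0, -2, 0, 0, 0, -0.5]
    - [0, 0, -2, 0, 0, 0, -0.5]
    - [0, 0, 0, 0, 0, 0, -0.5]

```text
clock: 7.75
tcp_pos: [0.5267, 0.1906, 0.0916]
orientation: [0.001, -0.001, 1.0, 0.002]
wrist_force: [-5.8, 7.4, 19.4]
finger_gap: 0.0348
grip_force: 60.8
```

step_arm:
  deltas:
    - [0, 0, -2, 0, 0, 0, -0.5]
    - [0, 0, -1, 0, 0, 0, -0.5]
    - [0, 0, 0, 0, 0, 0, -0.5]

```text
clock: 8.05
tcp_pos: [0.5274, 0.1907, 0.0913]
orientation: [0.003, -0.001, 1.0, 0.002]
wrist_force: [-9.6, 5.0, 35.5]
finger_gap: 0.0345
grip_force: 62.5
```

step_arm:
  deltas:
    - [0, 0, 3, 0, 0, 0, -0.5]
    - [0, 0, 2, 0, 0, 0, -0.5]
    - [0, 0, 0, 0, 0, 0, 0.2]
    - [0, 0, 0, 0, 0, 0, 1]
    - [0, 0, 0, 0, 0, 0, 1]

```text
clock: 8.55
tcp_pos: [0.5256, 0.1879, 0.09]
orientation: [-0.001, 0.0, 1.0, -0.001]
wrist_force: [0.3, -0.3, 0.2]
finger_gap: 0.0765
grip_force: 0.0
```

step_arm:
  deltas:
    - [0, 0, 40, 0, 0, 0, 1]
    - [0, 0, 40, 0, 0, 0, 1]
    - [0, 0, 40, 0, 0, 0, 1]
    - [0, -50, 0, 0, 0, -8.5, 1]
    - [0, -50, 0, 0, 0, -8.5, 1]

```text
clock: 9.05
tcp_pos: [0.527, 0.0883, 0.212]
orientation: [0.001, 0.149, 0.989, -0.0]
wrist_force: [0.5, -0.3, -0.3]
finger_gap: 0.0855
grip_force: 0.0
```

step_arm:
  deltas:
    - [10, -50, 0, 0, 0, -8.5, 1]
    - [10, -50, 0, 0, 0, -8.5, 1]
    - [10, -50, 0, 0, 0, -8.5, 1]
    - [0, -25, 0, 0, 0, -8.5, 1]
    - [0, 0, 0, 0, 0, -8.5, 1]

```text
clock: 9.55
tcp_pos: [0.5554, -0.0878, 0.2097]
orientation: [-0.0, 0.501, 0.865, -0.001]
wrist_force: [-0.0, 0.0, 0.5]
finger_gap: 0.0855
grip_force: 0.0
```

step_arm:
  deltas:
    - [10, 0, 0, 0, 0, -8.5, 1]
    - [10, 0, 0, 0, 0, -8.5, 1]
    - [0, 0, 0, 0, 0, -8.5, 1]
    - [0, 0, 0, 0, 0, -8.5, 1]
    - [0, 0, 0, 0, 0, 0, 1]

```text
clock: 10.05
tcp_pos: [0.5752, -0.0838, 0.2099]
orientation: [-0.001, 0.729, 0.685, -0.001]
wrist_force: [0.4, -0.5, 0.0]
finger_gap: 0.0854
grip_force: 0.0
```

```bash
python3 lean.py
python3 - <<'E'
import cv2,glob,os
a=sorted(glob.glob("pics/l_*"),key=os.path.getmtime)[-2:]
t=cv2.resize(cv2.imread(a[0])[165:235,235:335],None,fx=4,fy=4,interpolation=2);s=cv2.resize(cv2.imread(a[1])[155:225,300:430],None,fx=5,fy=5,interpolation=2)
import numpy as np
t=cv2.copyMakeBorder(t,0,0,0,s.shape[1]-t.shape[1],0)
cv2.imwrite("pics/st.png",cv2.resize(np.vstack([t,s]),None,fx=.9,fy=.9))
E
```

```text
top 0.083 30 526.1 189.3 22.7 [0.5061 0.1666 0.0855] [0.5471 0.2118 0.0979]
top 0.1 13 526.3 189.9 18.2 [0.5083 0.1757 0.1052] [0.5442 0.1973 0.1115]
top 0.113 64 527.2 187.8 18.0 [0.5104 0.1704 0.1136] [0.5437 0.2033 0.1297]
top 0.1215 25 525.6 190.7 15.5 [0.5104 0.1755 0.1216] [0.5394 0.2019 0.1297]
scene 0.083 58 525.8 187.1 22.6 [0.5043 0.1663 0.0832] [0.5473 0.2073 0.0979]
scene 0.1 35 527.1 186.2 17.7 [0.5145 0.1686 0.1   ] [0.5445 0.1998 0.1119]
scene 0.113 60 527.8 186.7 17.2 [0.5123 0.1696 0.113 ] [0.5438 0.2038 0.1256]
scene 0.1215 18 525.9 188.1 14.7 [0.5127 0.1739 0.1216] [0.5405 0.1985 0.1256]
```

View pics/st.png

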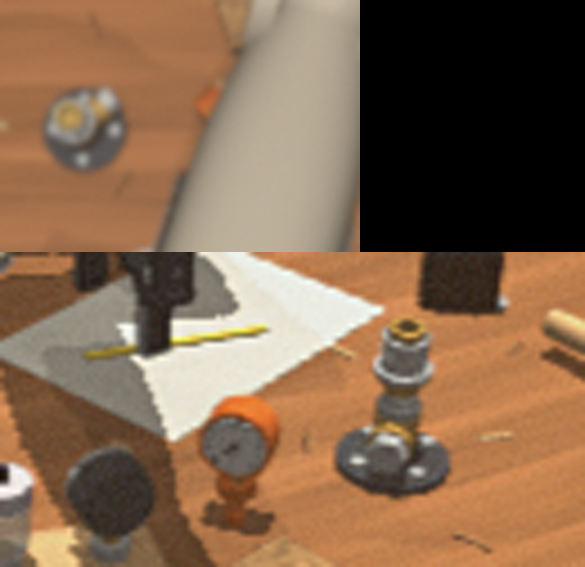

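The picture shows the brass mouth standing clear above the lowered sleeve at (405,330), so the sleeve has latched back. The mouth is at about (0.526, 0.188), nearly plumb. Next, the gauge.

step_arm:
  deltas:
    - [4.5, -6.7, -30, 0, 0, 0, 1]
    - [0, 0, -40, 0, 0, 0, 1]
    - [0, 0, -40, 0, 0, 0, 1]
    - [0, 0, 0, 0, 0, 0, 1]
    - [0, 0, 0, 0, 0, 0, 1]

```text
clock: 10.65
tcp_pos: [0.5795, -0.09, 0.1009]
orientation: [-0.001, 0.728, 0.686, -0.001]
wrist_force: [0.4, -0.3, 0.2]
finger_gap: 0.0855
grip_force: 0.0
```

step_arm:
  deltas:
    - [0, 0, -22, 0, 0, 0, 1]
    - [0, 0, 0, 0, 0, 0, 0.4]
    - [0, 0, 0, 0, 0, 0, 0]
    - [0, 0, 0, 0, 0, 0, -0.2]
    - [0, 0, 0, 0, 0, 0, -0.4]
  newtons: 40

```text
clock: 11.15
tcp_pos: [0.5805, -0.0903, 0.0805]
orientation: [0.001, 0.728, 0.685, 0.0]
wrist_force: [-7.4, 0.2, 7.5]
finger_gap: 0.0299
grip_force: 43.0
```

step_arm:
  deltas:
    - [0, 0, 0, 0, 0, 0, -0.6]
    - [0, 0, 0, 0, 0, 0, -0.6]
    - [0, 0, 0, 0, 0, 0, -0.6]
  newtons: 60

```text
clock: 11.45
tcp_pos: [0.5804, -0.0904, 0.0805]
orientation: [0.001, 0.728, 0.685, 0.0]
wrist_force: [-2.5, -0.4, 6.2]
finger_gap: 0.0296
grip_force: 58.8
```

step_arm:
  deltas:
    - [0, 0, 10, 0, 0, 0, -0.6]
    - [0, 0, 20, 0, 0, 0, -0.6]
    - [0, 0, 40, 0, 0, 0, -0.6]
    - [0, 0, 40, 0, 0, 0, -0.6]
    - [0, 0, 30, 0, 0, 0, -0.6]

```text
clock: 11.95
tcp_pos: [0.5806, -0.0901, 0.222]
orientation: [0.001, 0.728, 0.685, 0.001]
wrist_force: [1.0, 0.8, -3.5]
finger_gap: 0.0295
grip_force: 59.4
```

step_arm:
  deltas:
    - [0, 0, 0, 0, 0, 0, -0.6]
    - [0, 0, 0, 0, 0, 0, -0.6]

```text
clock: 12.15
tcp_pos: [0.5804, -0.0901, 0.2193]
orientation: [0.001, 0.728, 0.685, 0.0]
wrist_force: [-0.8, 1.1, -3.0]
finger_gap: 0.0289
grip_force: 59.6
```

step_arm:
  deltas:
    - [-9, 46, 0, 0, 0, 0, -0.6]
    - [-9, 46, 0, 0, 0, 0, -0.6]
    - [-9, 46, 0, 0, 0, 0, -0.6]
    - [-9, 46, 0, 0, 0, 0, -0.6]
    - [-9, 46, 0, 0, 0, 0, -0.6]

```text
clock: 12.65
tcp_pos: [0.5331, 0.1414, 0.2164]
orientation: [-0.001, 0.728, 0.685, -0.002]
wrist_force: [1.2, 0.4, -3.3]
finger_gap: 0.0295
grip_force: 59.4
```

step_arm:
  deltas:
    - [-9, 46, 0, 0, 0, 0, -0.6]
    - [0, 2.5, 0, 0, 0, 0, -0.6]
    - [0, 0, 0, 0, 0, 0, -0.6]
    - [0, 0, 0, 0, 0, 0, -0.6]

```text
clock: 13.05
tcp_pos: [0.5255, 0.1877, 0.2174]
orientation: [-0.0, 0.728, 0.685, -0.001]
wrist_force: [0.0, -0.2, -2.5]
finger_gap: 0.0296
grip_force: 59.5
```

Run:
```python
from h import *
c=shot("scene");W=pts(c);save(c,"o.png",(340,90,440,215),5)
near=np.hypot(W[...,0]-.526,W[...,1]-.189)<.045
for z0,z1 in((.115,.135),(.155,.163),(.163,.172),(.172,.182),(.185,.197),(.197,.21),(.21,.265)):
    p=W[near&(W[...,2]>z0)&(W[...,2]<z1)]
    if len(p): print(z0,len(p),p.min(0).round(4),p.max(0).round(4))
print(get_state()["tcp_pos"])
```

```text
0.115 52 [0.512  0.1714 0.1151] [0.5447 0.2057 0.127 ]
0.155 10 [0.5186 0.1799 0.1554] [0.5338 0.1945 0.1626]
0.163 11 [0.5208 0.178  0.1636] [0.5345 0.1917 0.17  ]
0.172 11 [0.5238 0.1756 0.1721] [0.5345 0.1949 0.1819]
0.185 37 [0.5112 0.1713 0.186 ] [0.5423 0.201  0.1966]
0.197 17 [0.5215 0.1757 0.1971] [0.5419 0.2006 0.2098]
0.21 267 [0.4879 0.1595 0.2101] [0.5708 0.2119 0.2648]
[0.52588988 0.18724993 0.21775029]
```

View pics/o.png

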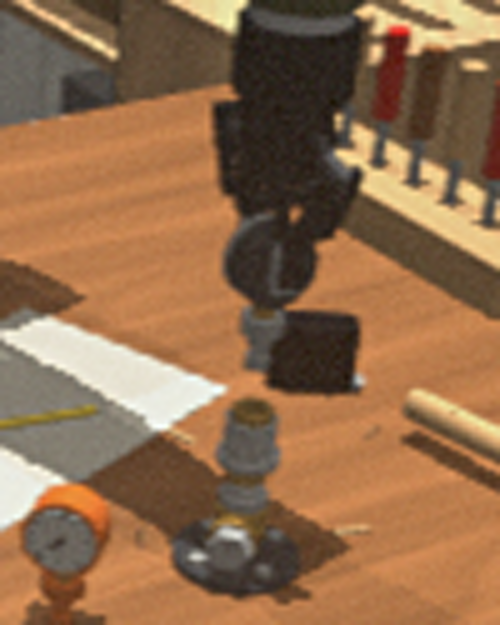

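The picture shows the gauge hanging plumb, its plug tip at (258,368) straight above the mouth at (252,402). I'll lower it, feeling for contact.

step_arm:
  deltas:
    - [0, 0, -15, 0, 0, 0, -0.6]
    - [0, 0, -12, 0, 0, 0, -0.6]
    - [0, 0, -2, 0, 0, 0, -0.6]
    - [0, 0, -2, 0, 0, 0, -0.6]
    - [0, 0, -2, 0, 0, 0, -0.6]

```text
clock: 13.6
tcp_pos: [0.5265, 0.188, 0.1861]
orientation: [0.0, 0.728, 0.685, 0.0]
wrist_force: [0.2, 0.3, -2.3]
finger_gap: 0.0292
grip_force: 59.5
```

step_arm:
  deltas:
    - [0, 0, -1, 0, 0, 0, -0.6]
    - [0, 0, -1, 0, 0, 0, -0.6]
    - [0, 0, 0, 0, 0, 0, -0.6]

```text
clock: 13.9
tcp_pos: [0.5262, 0.1885, 0.1841]
orientation: [0.0, 0.728, 0.685, 0.0]
wrist_force: [0.0, 0.2, -2.8]
finger_gap: 0.0293
grip_force: 59.5
```

Tip at about 0.122 without any force, so it is entering the mouth. Continuing.

step_arm:
  deltas:
    - [0, 0, -2, 0, 0, 0, -0.6]
    - [0, 0, -1.5, 0, 0, 0, -0.6]
    - [0, 0, -1.5, 0, 0, 0, -0.6]
    - [0, 0, 0, 0, 0, 0, -0.6]

```text
clock: 14.3
tcp_pos: [0.526, 0.1884, 0.1786]
orientation: [-0.0, 0.728, 0.685, -0.0]
wrist_force: [-0.5, 0.0, -2.5]
finger_gap: 0.0292
grip_force: 59.5
```

step_arm:
  deltas:
    - [0, 0, -2, 0, 0, 0, -0.6]
    - [0, 0, -2, 0, 0, 0, -0.6]
    - [0, 0, -1.5, 0, 0, 0, -0.6]
    - [0, 0, 0, 0, 0, 0, -0.6]

```text
clock: 14.7
tcp_pos: [0.5264, 0.1885, 0.1745]
orientation: [0.0, 0.728, 0.685, 0.001]
wrist_force: [-0.8, -0.1, 4.3]
finger_gap: 0.0293
grip_force: 60.6
```

step_arm:
  deltas:
    - [0, 0, -2, 0, 0, 0, -0.6]
    - [0, 0, -2, 0, 0, 0, -0.6]
    - [0, 0, -2, 0, 0, 0, -0.6]
    - [0, 0, 0, 0, 0, 0, -0.6]

```text
clock: 15.1
tcp_pos: [0.5263, 0.189, 0.1687]
orientation: [0.0, 0.728, 0.685, 0.001]
wrist_force: [-2.2, 1.1, 4.2]
finger_gap: 0.0295
grip_force: 60.7
```

Past the 12 mm shut-jaw stop, with a steady spring force.

step_arm:
  deltas:
    - [0, 0, -2, 0, 0, 0, -0.6]
    - [0, 0, -2, 0, 0, 0, -0.6]
    - [0, 0, -2, 0, 0, 0, -0.6]
    - [0, 0, 0, 0, 0, 0, -0.6]

```text
clock: 15.5
tcp_pos: [0.526, 0.1891, 0.1621]
orientation: [-0.0, 0.728, 0.685, 0.001]
wrist_force: [-1.4, 1.5, -1.8]
finger_gap: 0.0297
grip_force: 59.6
```

step_arm:
  deltas:
    - [0, 0, -1, 0, 0, 0, -0.6]
    - [0, 0, -1, 0, 0, 0, -0.6]
    - [0, 0, 0, 0, 0, 0, -0.6]

```text
clock: 15.8
tcp_pos: [0.5264, 0.189, 0.1606]
orientation: [-0.0, 0.728, 0.685, 0.001]
wrist_force: [-3.4, 2.2, 8.0]
finger_gap: 0.0295
grip_force: 61.2
```

step_arm:
  deltas:
    - [0, 0, 2, 0, 0, 0, -0.6]
    - [0, 0, 2, 0, 0, 0, -0.6]
    - [0, 0, 1, 0, 0, 0, -0.6]
    - [0, 0, 0, 0, 0, 0, -0.6]

```text
clock: 16.2
tcp_pos: [0.5258, 0.1885, 0.1623]
orientation: [-0.001, 0.728, 0.685, -0.001]
wrist_force: [2.8, 3.7, -16.2]
finger_gap: 0.0291
grip_force: 60.5
```

Run:
```python
from h import *
c=shot("scene");save(c,"lock.png",(350,120,430,220),6)
```

```text
(no output)
```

View pics/lock.png

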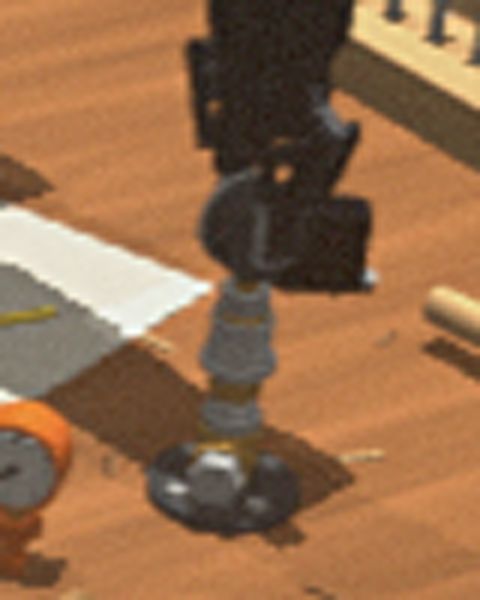

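The picture shows the gauge's hex at (245,300) seated on the mouth, with only a thin brass line at (245,318) above the sleeve, so the sleeve has sprung forward. The tug of about 14 N held, so it is locked. I'll relax, let go and retreat.

step_arm:
  deltas:
    - [0, 0, -3, 0, 0, 0, -0.6]
    - [0, 0, 0, 0, 0, 0, -0.6]
    - [0, 0, 0, 0, 0, 0, 0]
    - [0, 0, 0, 0, 0, 0, 1]
    - [0, 0, 0, 0, 0, 0, 1]

```text
clock: 16.75
tcp_pos: [0.5266, 0.188, 0.1621]
orientation: [0.001, 0.728, 0.685, 0.0]
wrist_force: [-0.6, -1.0, -0.3]
finger_gap: 0.0704
grip_force: 0.0
```

step_arm:
  deltas:
    - [0, 0, 20, 0, 0, 0, 1]
    - [0, 0, 40, 0, 0, 0, 1]
    - [0, 0, 40, 0, 0, 0, 1]
    - [-40, -40, 0, 0, 0, 0, 1]
    - [-30, -40, 0, 0, 0, 0, 1]

```text
clock: 17.25
tcp_pos: [0.462, 0.1128, 0.2634]
orientation: [0.002, 0.727, 0.686, 0.002]
wrist_force: [0.3, -0.4, -0.5]
finger_gap: 0.0854
grip_force: 0.0
```

step_arm:
  deltas:
    - [0, -50, 0, 0, 0, 0, 1]
    - [0, -50, 0, 0, 0, 0, 1]
    - [0, 0, 0, 0, 0, 0, 1]
    - [0, 0, 0, 0, 0, 0, 1]

```text
clock: 17.65
tcp_pos: [0.4608, 0.0116, 0.2619]
orientation: [0.0, 0.73, 0.684, 0.0]
wrist_force: [0.1, 0.2, -0.8]
finger_gap: 0.0853
grip_force: 0.0
```

Run:
```python
from h import *
c=shot("scene");save(c,"fin.png",(240,120,440,270),4)
```

```text
(no output)
```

View pics/fin.png

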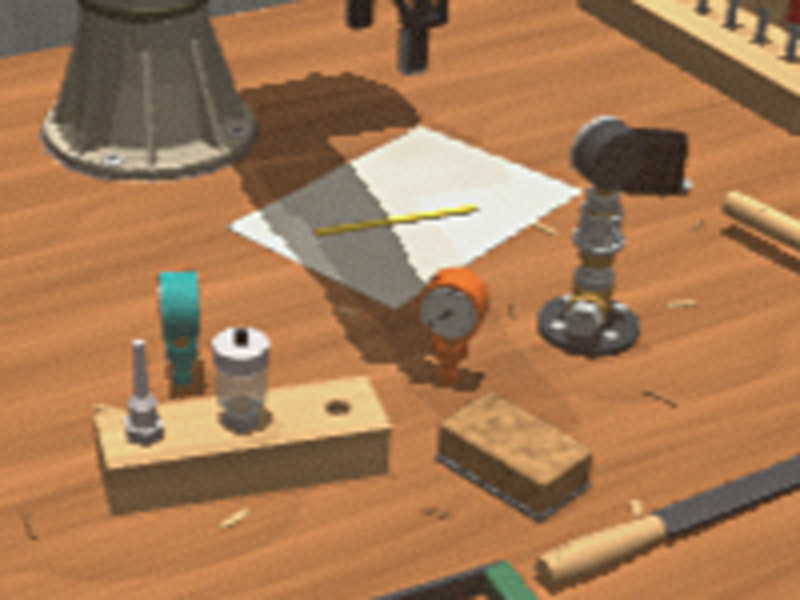

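The gauge stands upright on the outlet at (600,150), with its board hole empty at (338,407). The nozzle, oiler and block are undisturbed.

```bash
python3 -c "
from workcell import *
print(hand_in())"
```

```text
the job is handed in; nothing more can be done
None
```

The gauge is fitted: its plug is fully home on the air outlet, the sleeve has sprung forward, it held a tug of about 14 N, and the job is handed in at about 18 s of the 64 s allowed.

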